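Brace the sugar jar and unscrew its lid

ROBOT

A 6-joint arm with a two-finger parallel gripper is mounted at the origin on a cart in front of the work surface, level with it; the furniture and walls round the work are solid. World frame = base frame: x ahead of the robot, y to its left, z up, the work surface at z = 0. Lengths are in mm, angles in rad, forces in N, time in s.
With the tool pointing down it reaches from about 350 to 775 mm from the base axis. Payload 5.5 kg.
Tool frame: the origin (TCP) lies midway between the tips of the shut fingers; the grasp point (between the pads) lies bot.pinch_z behind it (bot.pinch_z is the distance from the TCP to the grasp point, in mm); z points along the fingers, y is the line along which they close (so a half turn about z gives the same grasp; the last joint's range is limited). The gripper opens to 85 mm and grips with 20 to 120 N. Pads are 22 mm wide; open, the fingers measure 114 mm over their backs; the gripper's body (76 mm by 85 mm) begins 54 mm behind the grasp point. The pads swing forward as they close: fully open they stand 13 mm farther back than shut.
Start: joints at [-1.333, 0.313, 0.046, 1.304, 0, 1.431], TCP at [212.103, -534.494, 231.323] pointing down, gripper open.
Joint ranges: [-2.76, 2.76], [-0.86, 1.69], [-1.03, 1.26], [-2.2, 2.34], [-1.47, 1.5], [-3.14, 3.14]. Speed limits (rad/s): [2.57, 2.57, 3.14, 3.14, 3.14, 3.14].

INTERFACE

Orientations are given as a unit quaternion [w, x, y, z].
In Python, from station import bot, read_camera gives the robot as it stands.
- The arm moves only by the shell command python3 -m creep 'ROWS'. ROWS is JSON, a list of rows, each an object of numbers: "dx", "dy", "dz": the shift along the tool's x, y, z in units of 25 cm (1.0 is 25 cm); "twist": the turn about the tool's z in units of 120 degrees (1.0 is 120 degrees); "hand": the finger opening in mm, from 0 to 85.4. A call has 1 to 10 rows; each row is the pose to reach, as a shift and turn from the pose commanded when the call began, along the tool's axes at that moment; what a row does not reach only later rows make up. A row lasts 1/8 s, in which the tool goes at most 62.5 mm and 10.7 degrees, less where a joint would pass 70% of its speed; a pose out of reach is approached as far as the arm can. A call with a number of a shift or a turn outside -1 to 1 is refused whole. A call with a gripper value outside its range is refused whole. The fingers move at their own pace and stop on an object; the grip force is fixed at half the most. Time passes only in rows, so rows that repeat a pose let the fingers close. It gives the time, the measured TCP pose, the force, the opening and the grip force at its end, in the units of the state.
- bot.read_state(): the state, without advancing time (a new reading comes with each control period).
- read_camera(name): name is "scene" or "side" or "wrist"; returns a dict with "color" (400x640x3 uint8, blue, green, red), "depth" (400x640 float32, mm along the optical axis (not along the pixel's ray), 0 where there is no reading), "mtx" (3x3 intrinsics, pixels), "xyz" and "rotation" of the camera in the world. Camera axes: x right, y up, looking along -z (the intrinsics and any distortion apply to the point x, -y, -z); pixel columns grow to the right and rows downward; lengths in mm; the calibration is good to about 2 mm. A picture is of the moment at which its call begins.
- bot.sign_off(): hands the job in; it is judged then, once.
The state is a dict: "time_s": time; "q": joint angles; "joint_velocities": joint speeds; "joint_efforts": joint torques, N m; "eef_pos": TCP position; "tcp_rot": TCP orientation; "ft_force": force on the tool from outside, world axes, zero at the start; "wrist_torque": the same for the moment, N m; "grip_width": finger opening in mm; "grasp_force": force on a finger pad.
Only numpy, scipy, OpenCV 4.12 (cv2) and the standard library are available. Lean on these libraries where they do the work, as an engineer would, in place of code of your own. Each camera call takes 0.05 s, during which the arm holds its last target. There are 200 camera calls.

TASK

Get the sugar jar open for coffee: lift the glass jar by its black handle, lid still on, stand it all the way down in the white jar brace with the handle in the notch, and let go. Then grip the steel lid, turn it counter-clockwise until its threads let go, stop turning, and raise it straight up, level, until its lower edge is one to three centimetres above the jar's mouth. Finish like that, still holding the lid over the jar (do not put it down), the jar standing in the brace, the cups, teaspoon and timer left alone.

Things in the scene. Friction and masses are not known exactly. Their poses are not given: they have to be found in the camera images.
- jar: clear glass screw-top jar of sugar cubes, 0.41 kg; origin at the centre of its underside, z up its axis. Body 70 mm in diameter (bottom edge tapered to 60 mm) up to z = 70, shoulder to z = 84, neck 48 mm, mouth at z = 100; 105 mm tall with its lid. The handle stands out on its -x side. It starts on the worktop, lid on, handle more or less towards the robot
- handle_grip (a point): point to pinch: middle of the upright part of the jar's handle, 63.5 mm out from the jar's axis on its -x side, 52 mm above its underside. Pinch across the bar's 11 mm (along the jar's y) from above, fingertips at about z = 45 of the jar; the jar then hangs level. 23 mm free between upright and glass
- jar_handle: black plastic handle, rigid part of the jar (its frame is the jar's frame): a D-shaped loop of flat-sided bar, 11 mm thick along the jar's y, 10 mm the other way. Upright from z = 33 to 66 at x = -63.5, top of the loop at z = 79; its lower arm (z = 16 to 28) goes into the brace's notch
- jar_mouth (a point): centre of the jar's mouth (top of the neck), 100 mm above its underside. The neck carries three short outside threads
- lid: the jar's round steel screw lid, 62 mm in diameter, 18 mm high, 0.09 kg, open below; origin at the centre of its lower edge, z up. Screwed on, its edge is 86.5 mm and its top 104.5 mm above the jar's underside. Grip the skirt; the jar's shoulder begins 3 mm under it. Three lugs inside hook under the jar's three threads: lifting it before it is unscrewed lifts the jar
- lid_top (a point): centre of the lid top, 18 mm above its edge. A sprung seal makes the lid tight: 0.5 to 0.8 N m starts it, easing to none; an unbraced jar would turn with it. Counter-clockwise from above it is free after 35 to 48 degrees relative to the jar (it rises 2 to 3 mm), and lifts off at any turn up to 88 degrees; then come the next stops. 70 to 75 degrees by hand also covers the play
- lid_edge (a point): centre of the lid's lower edge (the lid's origin)
- brace: white plastic jar brace on four suction feet, stuck fast, 124 mm along x, 116 mm along y, 46 mm high; origin at its centre on the worktop. Round pocket 77 mm wide, 35 mm deep, wall 11.5 mm; a notch 18 mm wide, open at the top, cuts the wall on the brace's -x side. The jar stands in it with 3.5 mm play all round and turns at most 5 degrees either way, held by its handle in the notch
- brace_seat (a point): centre of the brace's pocket floor, 11 mm above the worktop: the jar's underside centre belongs here, jar axes parallel to brace axes
- cup_l: white espresso cup, 64 mm across, 50 mm high (87 mm with its handle), on a cork coaster behind the work; a bystander. Origin at its underside
- cup_r: second such cup on a coaster to the right of the first; a bystander. Origin at its underside
- teaspoon: steel teaspoon, 139 x 30 x 10 mm, lying on the worktop between jar and brace; a bystander. Origin at the middle of its underside
- timer: round kitchen timer, 63 mm across, 49 mm high, to the left at the back; a bystander. Origin at its underside

How it is judged (in metres and radians):
On the way, in this order (a step that is already met when the one before it is completed fails the run):
1. the jar is lifted off the worktop by its handle, lid on and untouched (height (world z) of jar above 0.02 m and contact force between the fingers and jar_handle above 1 N and contact force between the fingers and lid below 0.5 N and z of lid_edge in the frame of jar between 0.085 and 0.0885 m and horizontal distance between lid_edge and jar_mouth below 0.005 m), for 0.1 s.
2. the jar stands fully down in the brace, handle in the notch, lid still screwed on, handle let go (horizontal distance between jar and brace_seat below 0.006 m and z of jar in the frame of brace_seat between -0.004 and 0.004 m and angle between jar's own z axis and vertical below 0.07 rad and x of handle_grip in the frame of brace below -0.04 m and y of handle_grip in the frame of brace between -0.012 and 0.012 m and z of lid_edge in the frame of jar between 0.085 and 0.0885 m and horizontal distance between lid_edge and jar_mouth below 0.005 m and contact force between the fingers and jar below 0.2 N), for 0.2 s.
At the end, for the whole second after the job is handed in: fingers hold the lid still, level (0.15 rad), axis within 15 mm of the mouth's, edge 4 to 50 mm above the mouth, touching nothing else; jar upright (0.07 rad), untouched by the fingers, within 6 mm of the pocket's centre and 4 mm of its floor, handle in the notch (horizontal distance between jar and brace_seat below 0.006 m and z of jar in the frame of brace_seat between -0.004 and 0.004 m and angle between jar's own z axis and vertical below 0.07 rad and x of handle_grip in the frame of brace below -0.04 m and y of handle_grip in the frame of brace between -0.012 and 0.012 m and z of lid_edge in the frame of jar between 0.104 and 0.15 m and horizontal distance between lid_edge and jar_mouth below 0.015 m and angle between lid's own z axis and vertical below 0.15 rad and contact force between the fingers and lid above 2 N and contact force between lid and jar below 0.1 N and contact force between the fingers and jar below 0.2 N and linear speed of each of lid, jar below 0.02 m/s); the arm keeps its last pose, push and grip.
It fails at once if the jar is carried or dragged up by its lid (contact force between the fingers and lid above 3 N and z of jar in the frame of brace_seat above 0.02 m).
It fails at once if the jar is tipped over (angle between jar's own z axis and vertical above 0.6 rad).
It fails at once if an espresso cup is pushed away or tipped (distance of any of cup_l, cup_r from where it was at the start of the episode above 0.03 m or angle between any of cup_l, cup_r's own z axis and vertical above 0.5 rad).
It fails at once if the teaspoon or the timer is pushed away or tipped (distance of any of teaspoon, timer from where it was at the start of the episode above 0.03 m or angle between any of teaspoon, timer's own z axis and vertical above 0.5 rad).
It also fails if it takes over 72 s, if anything falls off the work surface, if the arm or the gripper's body presses on something with over 40 N, if the wrist force passes 120 N, or if a joint passes its speed limit or range.

## Working session

There is one attempt and no reset: what is moved stays moved. The work goes in short steps, Python scripts to look and compute and a shell command to move; the robot and the scene stay as the last step left them, time stands still between calls to the robot, and variables do not carry over. Pictures are saved under pics/ and viewed, at most 10 in all, crops included, and the job is handed in when it is done.

```bash
mkdir -p pics; cat > h.py <<'E'
import numpy as np, cv2
from station import bot, read_camera
def cam(n,save=None):
    c=read_camera(n)
    if save: cv2.imwrite('pics/'+save,c['color'])
    d=c['depth'];K=np.array(c['mtx']);h,w=d.shape
    u,v=np.meshgrid(np.arange(w),np.arange(h))
    P=np.stack([(u-K[0,2])/K[0,0]*d,-(v-K[1,2])/K[1,1]*d,-d],-1)
    R=np.array(c['rotation'])
    if R.size==4:
        from scipy.spatial.transform import Rotation as S
        R=S.from_quat(np.roll(R.ravel(),-1)).as_matrix()
    c['W']=P@R.reshape(3,3).T+np.array(c['xyz']); c['W'][d==0]=np.nan
    return c
E
python3 - <<'E'
from h import *
for n in('scene','side'):
    c=cam(n,n+'0.png'); print(n,c['xyz'],c['rotation'],c['mtx'])
    np.save(n+'.npy',c['W'])
print(bot.read_state(),bot.pinch_z)
E
```

```text
scene [-193.05658346  790.02554152  901.71611599] [-0.36588256 -0.17060076  0.40509741  0.82031787] [[511.27098012   0.         318.68533102]
 [  0.         511.27098012 205.10860775]
 [  0.           0.           1.        ]]
side [  581.46923232 -1060.65064814   628.63135393] [ 0.84291761  0.53799446  0.00343953 -0.00632762] [[449.67072115   0.         317.73429111]
 [  0.         449.67072115 206.5290972 ]
 [  0.           0.           1.        ]]
{'time_s': 0.1, 'q': array([-1.33258659e+00,  3.13913518e-01,  4.50975109e-02,  1.30357549e+00,
       -1.17685892e-05,  1.43120716e+00]), 'joint_velocities': array([ 0.00098376, -0.00023617,  0.00195884, -0.0008907 ,  0.00049058,
        0.00033393]), 'joint_efforts': array([ 2.75493119e-03, -4.81726205e+01,  2.99243796e+01,  1.28317988e-02,
       -1.41129954e-04,  1.24115928e-05]), 'eef_pos': array([ 211.99151498, -534.01875487,  230.50674002]), 'tcp_rot': array([-7.96325628e-04,  9.82211175e-01,  1.87777983e-01, -4.51903530e-05]), 'ft_force': array([-0.20422372,  0.20585679, -0.14280278]), 'wrist_torque': array([-0.03763173,  0.00793228,  0.04136237]), 'grasp_force': 0.0, 'grip_width': 85.66861412861545} 18.700000000000003
```

View pics/scene0.png

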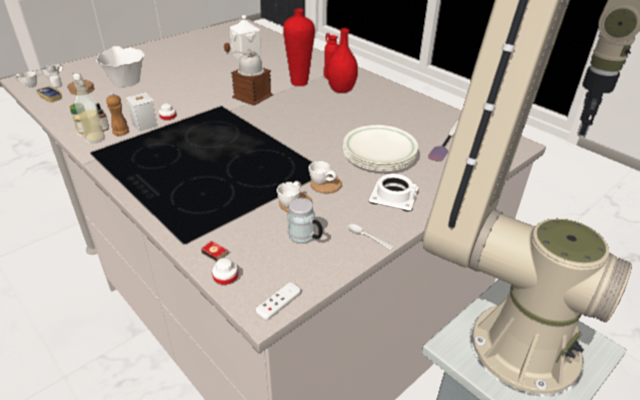

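View pics/side0.png

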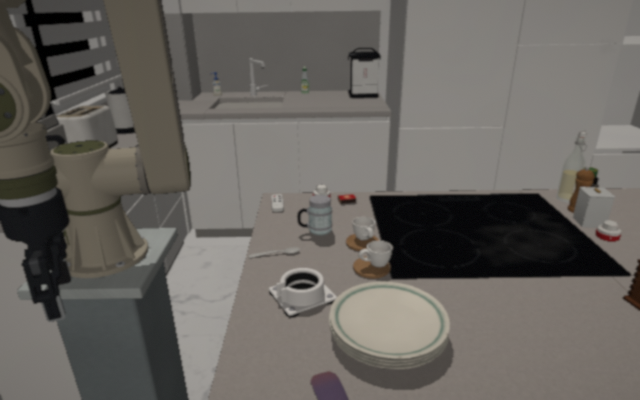

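The scene view shows the jar at (301,222), its handle at (318,230), the brace at (395,192), the spoon at (370,236) and the cups at (290,193) and (321,175). In the side view the jar is at (319,215), its handle at (303,218) and the brace at (303,290).

```bash
python3 - <<'E'
from h import *
for n,boxes in (('scene',dict(jar=(280,192,330,248),brace=(365,170,422,215),spoon=(340,220,400,252),cups=(272,155,345,215))),('side',dict(jar=(292,190,335,240),brace=(265,262,340,318),spoon=(245,245,302,260),cups=(342,215,398,278)))):
    W=np.load(n+'.npy')
    for k,(a,b,c,d) in boxes.items():
        P=W[b:d,a:c].reshape(-1,3); P=P[np.isfinite(P[:,0])]
        for lo,hi in ((-10,5),(5,15),(15,35),(35,43),(43,50),(50,80),(80,98),(98,112)):
            Q=P[(P[:,2]>=lo)&(P[:,2]<hi)]
            if k in('spoon',) and lo>5: continue
            if len(Q)>8 and lo>=5: print(n,k,lo,hi,len(Q),np.percentile(Q,[2,50,98],axis=0)[:,:2].round().T.tolist())
im=np.hstack([cv2.resize(cv2.imread('pics/scene0.png')[160:260,270:430],None,fx=4.9,fy=4.9,interpolation=2)])
cv2.imwrite('pics/c1.png',im)
E
```

```text
scene jar 5 15 183 [[551.0, 689.0, 724.0], [-55.0, 82.0, 159.0]]
scene jar 15 35 265 [[529.0, 568.0, 733.0], [42.0, 123.0, 159.0]]
scene jar 35 43 94 [[522.0, 572.0, 733.0], [39.0, 124.0, 158.0]]
scene jar 43 50 106 [[521.0, 572.0, 703.0], [51.0, 119.0, 159.0]]
scene jar 50 80 412 [[520.0, 562.0, 697.0], [63.0, 133.0, 159.0]]
scene jar 80 98 128 [[554.0, 565.0, 599.0], [107.0, 143.0, 155.0]]
scene jar 98 112 318 [[556.0, 582.0, 612.0], [98.0, 128.0, 153.0]]
scene brace 5 15 468 [[466.0, 538.0, 605.0], [-266.0, -176.0, -125.0]]
scene brace 15 35 381 [[485.0, 536.0, 634.0], [-260.0, -197.0, -147.0]]
scene brace 35 43 185 [[486.0, 526.0, 582.0], [-238.0, -199.0, -148.0]]
scene brace 43 50 229 [[490.0, 537.0, 588.0], [-243.0, -195.0, -148.0]]
scene spoon 5 15 139 [[402.0, 452.0, 526.0], [-73.0, -9.0, 13.0]]
scene cups 5 15 1265 [[673.0, 803.0, 920.0], [-128.0, -57.0, 85.0]]
scene cups 15 35 195 [[689.0, 719.0, 758.0], [-99.0, -50.0, 92.0]]
scene cups 35 43 161 [[682.0, 724.0, 762.0], [-103.0, -49.0, 94.0]]
scene cups 43 50 151 [[678.0, 719.0, 760.0], [-106.0, 35.0, 96.0]]
scene cups 50 8
[... 617 characters left out ...]
5.0, 117.0, 148.0]]
side brace 5 15 791 [[471.0, 540.0, 613.0], [-270.0, -223.0, -159.0]]
side brace 15 35 578 [[490.0, 540.0, 589.0], [-247.0, -227.0, -157.0]]
side brace 35 43 341 [[490.0, 548.0, 623.0], [-325.0, -230.0, -157.0]]
side brace 43 50 449 [[494.0, 564.0, 623.0], [-330.0, -229.0, -151.0]]
side spoon 5 15 91 [[417.0, 466.0, 528.0], [-21.0, -6.0, 16.0]]
side cups 5 15 1170 [[668.0, 727.0, 816.0], [-130.0, 3.0, 197.0]]
side cups 15 35 245 [[687.0, 720.0, 755.0], [-103.0, -57.0, 91.0]]
side cups 35 43 197 [[684.0, 721.0, 759.0], [-106.0, -48.0, 95.0]]
side cups 43 50 210 [[683.0, 724.0, 761.0], [-107.0, -48.0, 95.0]]
side cups 50 80 337 [[682.0, 720.0, 764.0], [-107.0, -49.0, 95.0]]
```

View pics/c1.png

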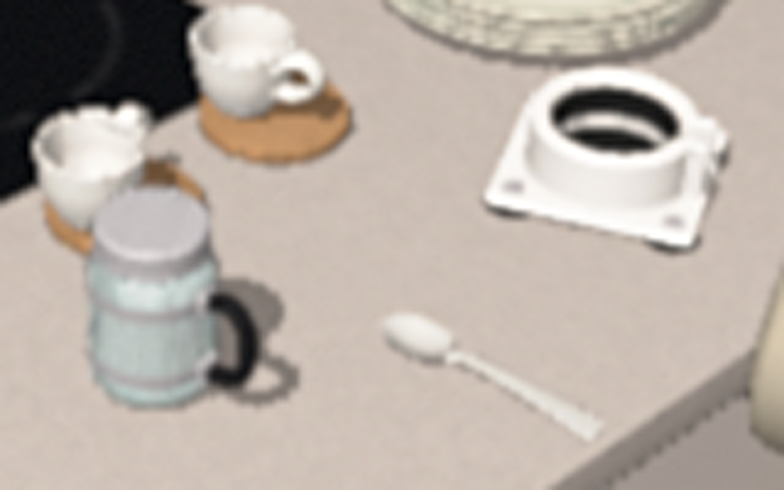

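```bash
python3 -m creep '[{"dx":0.1,"dy":-0.04,"dz":-0.1,"twist":-0.07},{"dx":0.2,"dy":-0.08,"dz":-0.2,"twist":-0.15},{"dx":0.3,"dy":-0.13,"dz":-0.3,"twist":-0.22},{"dx":0.4,"dy":-0.17,"dz":-0.4,"twist":-0.3},{"dx":0.5,"dy":-0.21,"dz":-0.45,"twist":-0.37},{"dx":0.6,"dy":-0.26,"dz":-0.5,"twist":-0.45},{"dx":0.7,"dy":-0.3,"dz":-0.5,"twist":-0.52},{"dx":0.8,"dy":-0.34,"dz":-0.5,"twist":-0.6},{"dx":0.86,"dy":-0.38,"dz":-0.5,"twist":-0.66},{"dx":0.86,"dy":-0.38,"dz":-0.5,"twist":-0.66}]'
cat >> h.py <<'E'
from scipy.spatial.transform import Rotation as S
def to(x,y,z,yaw):
    s=bot.read_state();R=S.from_quat(np.roll(s['tcp_rot'],-1)).as_matrix()
    p=np.array(s['eef_pos']);cy=np.degrees(np.arctan2(R[1,0],R[0,0]))
    dw=-((yaw-cy+180)%360-180)
    print('t',s['time_s'],'at',p.round(1),'yaw',round(cy,2),'q6',s['q'][5].round(2),'tiltz',R[:,2].round(3),'w',round(s['grip_width'],1),'F',np.round(s['ft_force'],1),'g',round(s['grasp_force'],1))
    print('d',(R.T@(np.array([x,y,z])-p)/250).round(4),'twist',round(dw/120,4))
E
python3 -c "
from h import *
to(500,-150,370,180)"
```

```text
t 0.1 at [ 212.  -534.   230.5] yaw 21.65 q6 1.43 tiltz [-0.     0.002 -1.   ] w 85.7 F [-0.2  0.2 -0.1] g 0.0
d [ 1.6375 -1.0037 -0.556 ] twist -1.3196validation failed for argument at $[0]...
```

```bash
python3 -m creep '[{"dx":0.1,"dy":-0.04,"dz":-0.1,"twist":-0.07,"hand":85},{"dx":0.2,"dy":-0.08,"dz":-0.2,"twist":-0.15,"hand":85},{"dx":0.3,"dy":-0.13,"dz":-0.3,"twist":-0.22,"hand":85},{"dx":0.4,"dy":-0.17,"dz":-0.4,"twist":-0.3,"hand":85},{"dx":0.5,"dy":-0.21,"dz":-0.45,"twist":-0.37,"hand":85},{"dx":0.6,"dy":-0.26,"dz":-0.5,"twist":-0.45,"hand":85},{"dx":0.7,"dy":-0.3,"dz":-0.5,"twist":-0.52,"hand":85},{"dx":0.8,"dy":-0.34,"dz":-0.5,"twist":-0.6,"hand":85},{"dx":0.86,"dy":-0.38,"dz":-0.5,"twist":-0.66,"hand":85},{"dx":0.86,"dy":-0.38,"dz":-0.5,"twist":-0.66,"hand":85}]'
python3 -c "
from h import *
to(500,-150,370,180)"
```

```text
time_s: 1.35
eef_pos: [377.3, -366.0, 356.1]
tcp_rot: [-0.0, 0.637, 0.771, 0.0]
ft_force: [-0.1, 0.7, -0.7]
grip_width: 84.9
grasp_force: 0.0
t 1.35 at [ 377.3 -366.   356.1] yaw 100.89 q6 0.46 tiltz [-0.  0. -1.] w 84.9 F [-0.1  0.7 -0.7] g 0.0
d [ 0.7556  0.645  -0.0555] twist -0.6592
```

```bash
python3 -m creep '[{"dx":0.1,"dy":0.08,"dz":0,"twist":-0.07,"hand":85},{"dx":0.2,"dy":0.16,"dz":0,"twist":-0.15,"hand":85},{"dx":0.3,"dy":0.25,"dz":-0.02,"twist":-0.22,"hand":85},{"dx":0.4,"dy":0.33,"dz":-0.03,"twist":-0.3,"hand":85},{"dx":0.5,"dy":0.41,"dz":-0.04,"twist":-0.37,"hand":85},{"dx":0.6,"dy":0.5,"dz":-0.05,"twist":-0.45,"hand":85},{"dx":0.7,"dy":0.6,"dz":-0.05,"twist":-0.52,"hand":85},{"dx":0.76,"dy":0.65,"dz":-0.05,"twist":-0.6,"hand":85},{"dx":0.76,"dy":0.65,"dz":-0.05,"twist":-0.66,"hand":85},{"dx":0.76,"dy":0.65,"dz":-0.05,"twist":-0.66,"hand":85}]'
python3 - <<'E'
from h import *
c=cam('wrist','w1.png');np.savez('w1.npz',**{k:c[k] for k in('color','W')});print(c['xyz'])
to(540,-110,370,180)
E
```

```text
time_s: 2.6
eef_pos: [500.7, -150.2, 368.5]
tcp_rot: [-0.0, 0.001, 1.0, -0.0]
ft_force: [0.1, -0.0, -1.4]
grip_width: 85.1
grasp_force: 0.0
[ 426.48518961 -149.39457813  510.83561607]
t 2.65 at [ 500.6 -150.3  368.5] yaw 179.78 q6 -0.44 tiltz [-0.001 -0.    -1.   ] w 85.0 F [-0.6 -0.4  0.6] g 0.0
d [-0.157   0.1619 -0.006 ] twist -0.0018
```

View pics/w1.png

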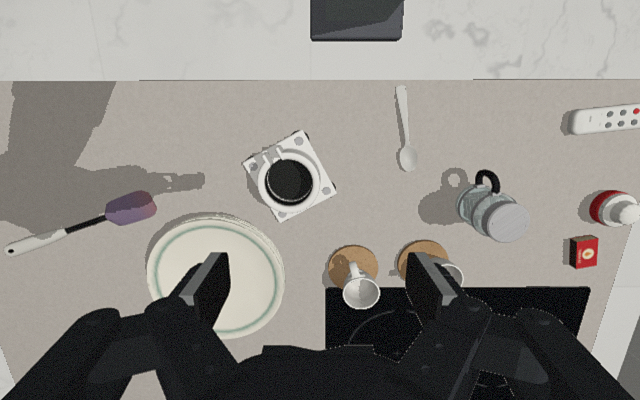

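The wrist view shows the brace at (289,180), its notch towards the upper left at (271,155). The jar's lid is at (502,222) and its handle at (487,180), and the spoon is at (404,130).

```bash
python3 - <<'E'
from h import *
f=np.load('w1.npz');W=f['W'];I=f['color'].astype(int)
def sel(a,b,c,d,zlo,zhi,m=None):
    S_=W[b:d,a:c].reshape(-1,3);C=I[b:d,a:c].reshape(-1,3);k=(S_[:,2]>zlo)&(S_[:,2]<zhi)
    if m is not None:k&=m(C)
    return S_[k]
def circ(P):
    A=np.c_[2*P[:,:2],np.ones(len(P))];s=np.linalg.lstsq(A,(P[:,:2]**2).sum(1),rcond=None)[0]
    return s[:2],np.sqrt(s[2]+s[:2]@s[:2])
B=(238,125,342,225)
P=sel(*B,-30,5);print('table z',np.median(P[:,2]))
R=sel(*B,38,54);print('ring',len(R),np.median(R,0),cv2.minEnclosingCircle(R[:,:2].astype(np.float32)))
Q=sel(*B,4,60,lambda C:C.min(1)>150);r=cv2.minAreaRect(Q[:,:2].astype(np.float32));print('plate',len(Q),r)
b=np.array(cv2.minEnclosingCircle(R[:,:2].astype(np.float32))[0])
# angle histogram of rim points
for c0 in (b,np.array(r[0])):
    d=R[:,:2]-c0;rad=np.hypot(*d.T);a=np.degrees(np.arctan2(d[:,1],d[:,0]))%360
    print([(x,int(((a>=x)&(a<x+5)&(rad<52)).sum())) for x in range(140,270,5)]); print('rad',np.percentile(rad,[2,50,90,98]))
L=sel(450,180,545,260,98,112);print('lid',len(L),np.median(L,0),cv2.minEnclosingCircle(L[:,:2].astype(np.float32)),cv2.minAreaRect(L[:,:2].astype(np.float32)))
H=sel(460,160,515,215,30,90,lambda C:C.max(1)<70);print('handle',len(H),np.percentile(H,[2,50,98],axis=0).round(1))
for lo,hi in((40,60),(60,70),(70,76),(76,90)):
    h=H[(H[:,2]>lo)&(H[:,2]<hi)]; print(lo,len(h),h.mean(0).round(1) if len(h) else '', cv2.minAreaRect(h[:,:2].astype(np.float32)) if len(h)>3 else '')
E
```

```text
table z -0.23951666062964705
ring 1312 [ 540.75787904 -194.88000274   45.10205382] ((561.0732421875, -219.52403259277344), 80.30366516113281)
plate 2932 ((554.5990600585938, -220.26309204101562), (123.93757629394531, 170.4190216064453), 28.44442367553711)
[(140, 0), (145, 0), (150, 0), (155, 0), (160, 0), (165, 0), (170, 0), (175, 0), (180, 3), (185, 15), (190, 20), (195, 23), (200, 24), (205, 22), (210, 23), (215, 17), (220, 21), (225, 17), (230, 18), (235, 13), (240, 10), (245, 9), (250, 11), (255, 8), (260, 8), (265, 9)]
rad [11.13959029 53.69655075 75.20030227 78.79836048]
[(140, 0), (145, 0), (150, 0), (155, 0), (160, 0), (165, 0), (170, 0), (175, 0), (180, 5), (185, 26), (190, 25), (195, 19), (200, 24), (205, 17), (210, 20), (215, 14), (220, 14), (225, 14), (230, 15), (235, 14), (240, 8), (245, 15), (250, 8), (255, 7), (260, 10), (265, 7)]
rad [13.65549753 53.76330503 71.82451417 75.84924365]
lid 1404 [584.76358569 122.55949191 104.75083021] ((587.1063842773438, 124.94453430175781), 31.289920806884766) ((586.4905395507812, 124.35334777832031), (60.5001335144043, 60.54465866088867), 88.02328491210938)
handle 231 [[520.2 107.8  31.9]
 [529.8 111.5  70.6]
 [548.3 118.9  78.2]]
40 43 [523.3 109.3  50.4] ((524.0038452148438, 109.41346740722656), (4.289167881011963, 9.931524276733398), 75.33199310302734)
60 44 [525.2 110.8  65.3] ((534.1744384765625, 110.42745208740234), (7.618790149688721, 27.624656677246094), 84.67951965332031)
70 70 [535.  112.8  73.5] ((536.848876953125, 114.13401794433594), (23.7423095703125, 10.350645065307617), 13.504609107971191)
76 49 [539.8 115.4  77.2] ((540.5343017578125, 115.04206848144531), (18.035017013549805, 8.375139236450195), 10.898782730102539)
```

```bash
python3 - <<'E'
from h import *
from scipy.optimize import least_squares
f=np.load('w1.npz');W=f['W'].reshape(-1,3);I=f['color'].reshape(-1,3).astype(int)
c=np.array([540,-197.])
near=np.hypot(W[:,0]-c[0],W[:,1]-c[1])<90
lm=(I.min(1)>140)&near
R=W[lm&(W[:,2]>42)&(W[:,2]<50)&(np.hypot(W[:,0]-c[0],W[:,1]-c[1])<64)][:,:2]
# ring fit: points lie between r 38.5 and 50, minimise violation
g=lambda p:(lambda r:np.maximum(38.5-r,0)+np.maximum(r-50,0))(np.hypot(*(R-p).T))
s=least_squares(g,c,loss='soft_l1');b=s.x;print('ring',len(R),b,s.cost)
d=R-b;rad=np.hypot(*d.T);a=np.degrees(np.arctan2(d[:,1],d[:,0]))%360
print([(x,int(((a>=x)&(a<x+4)&(rad<51)&(rad>38)).sum())) for x in range(168,260,4)])
o=(rad>52);print('outer lugs',np.c_[rad,a][o].round(0)[:60].tolist())
Q=W[lm&(W[:,2]>4)&(W[:,2]<16)&(np.abs(np.hypot(W[:,0]-b[0],W[:,1]-b[1])-68)<18)][:,:2].astype(np.float32)
print('plate',len(Q),cv2.minAreaRect(Q))
E
```

```text
ring 1152 [ 539.24978118 -197.063277  ] 121.8199362061219
[(168, 12), (172, 14), (176, 14), (180, 14), (184, 12), (188, 14), (192, 16), (196, 3), (200, 0), (204, 0), (208, 0), (212, 0), (216, 0), (220, 19), (224, 14), (228, 12), (232, 12), (236, 11), (240, 13), (244, 11), (248, 13), (252, 13), (256, 12)]
outer lugs [[57.0, 194.0], [56.0, 198.0], [56.0, 197.0], [56.0, 195.0], [55.0, 193.0], [55.0, 198.0], [55.0, 197.0], [54.0, 194.0], [53.0, 193.0], [53.0, 198.0], [53.0, 196.0], [52.0, 194.0], [57.0, 222.0], [56.0, 220.0], [55.0, 219.0], [56.0, 222.0], [55.0, 221.0], [54.0, 220.0], [53.0, 219.0], [55.0, 223.0], [54.0, 222.0], [53.0, 221.0], [52.0, 220.0], [54.0, 225.0], [53.0, 223.0], [52.0, 222.0], [52.0, 225.0], [52.0, 29.0], [52.0, 25.0]]
plate 1503 ((541.619140625, -196.30160522460938), (123.93757629394531, 115.9166030883789), 28.44442367553711)
```

```bash
python3 -c "
import cv2
im=cv2.imread('pics/w1.png')[120:230,230:350]
cv2.imwrite('pics/c2.png',cv2.resize(im,None,fx=5,fy=5,interpolation=2))"
```

```text
(no output)
```

View pics/c2.png

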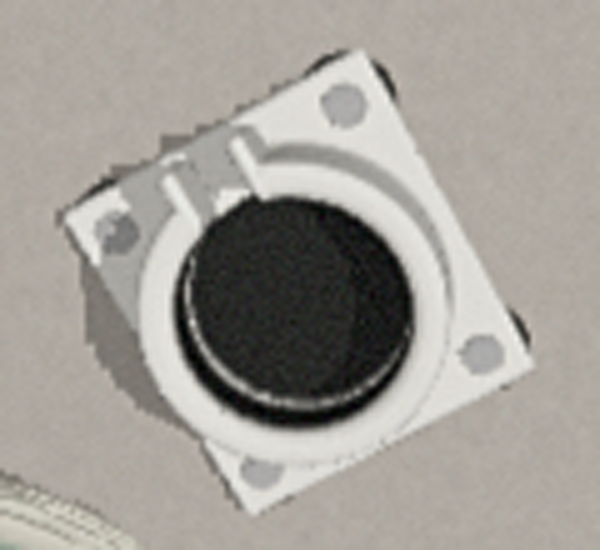

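The brace is at about (540.3,-196.8) with yaw 28.4°. The jar is at about (586.7,124.5) with yaw 13.5°, so the handle grip point is near (525,109.7).

```bash
python3 -c "
from h import *
to(525,109.7,170,193.5)"
```

```text
t 2.65 at [ 500.6 -150.3  368.5] yaw 179.78 q6 -0.44 tiltz [-0.001 -0.    -1.   ] w 85.0 F [-0.6 -0.4  0.6] g 0.0
d [-0.0941  1.0405  0.7939] twist -0.1143
```

```bash
python3 -m creep '[{"dx":-0.01,"dy":0.12,"dz":0.02,"twist":0,"hand":45},{"dx":-0.02,"dy":0.25,"dz":0.1,"twist":-0.02,"hand":45},{"dx":-0.03,"dy":0.4,"dz":0.2,"twist":-0.05,"hand":45},{"dx":-0.05,"dy":0.55,"dz":0.32,"twist":-0.08,"hand":45},{"dx":-0.07,"dy":0.7,"dz":0.45,"twist":-0.1,"hand":45},{"dx":-0.09,"dy":0.83,"dz":0.57,"twist":-0.114,"hand":45},{"dx":-0.094,"dy":0.93,"dz":0.68,"twist":-0.114,"hand":45},{"dx":-0.094,"dy":0.99,"dz":0.74,"twist":-0.114,"hand":45},{"dx":-0.094,"dy":1.0,"dz":0.76,"twist":-0.114,"hand":45},{"dx":-0.094,"dy":1.0,"dz":0.76,"twist":-0.114,"hand":45}]'
python3 - <<'E'
from h import *
c=cam('wrist','w2.png');W=c['W'];I=c['color'].astype(int)
k=(W[...,2]>98)&(W[...,2]<110);L=W[k];print('lid',len(L),cv2.minEnclosingCircle(L[:,:2].astype(np.float32)))
v,u=np.nonzero(k);print(u.min(),u.max(),v.min(),v.max())
H=W[(I.max(2)<75)&(W[...,2]>20)&(W[...,2]<85)];H=H[np.hypot(H[:,0]-525,H[:,1]-110)<40]
for lo,hi in((25,45),(45,60),(60,70),(70,76),(76,85)):
    h=H[(H[:,2]>lo)&(H[:,2]<hi)]
    if len(h)>4: print(lo,len(h),h.mean(0).round(1),cv2.minAreaRect(h[:,:2].astype(np.float32)))
to(525,109.7,45,193.5)
E
```

```text
time_s: 3.9
eef_pos: [524.4, 99.7, 179.2]
tcp_rot: [0.0, -0.119, 0.993, -0.0]
ft_force: [-0.8, 0.4, -0.5]
grip_width: 45.0
grasp_force: 0.0
lid 3852 ((586.4658813476562, 125.07107543945312), 31.14007568359375)
292 364 249 316
25 23 [531.7 111.1  33.5] ((533.7830200195312, 111.27426147460938), (6.712538719177246, 28.779972076416016), 87.81411743164062)
45 58 [520.9 112.   54. ] ((521.3781127929688, 112.44972229003906), (3.872546672821045, 10.14080810546875), 19.57904052734375)
60 95 [523.6 112.7  65.7] ((524.1285400390625, 112.46025085449219), (6.603776931762695, 11.594118118286133), 32.22574996948242)
70 190 [534.  115.1  73.7] ((537.4758911132812, 115.59830474853516), (25.27882194519043, 10.574577331542969), 14.2172212600708)
76 138 [539.7 116.1  77. ] ((539.842041015625, 116.08174133300781), (17.353456497192383, 8.69374942779541), 14.01837158203125)
t 3.95 at [524.7  99.5 179.7] yaw -166.36 q6 -0.2 tiltz [ 0.001 -0.    -1.   ] w 44.7 F [-0.4  0.6  0.6] g 0.0
d [-0.01    0.0397  0.5387] twist 0.0012
```

View pics/w2.png

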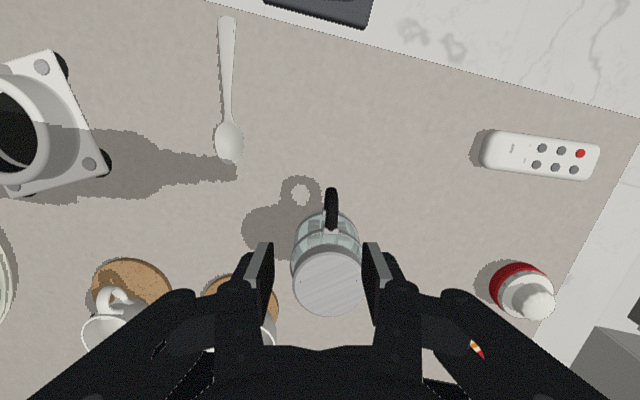

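The lid is at (328,282) and the handle at (331,205), lined up with the jaws; the refined grip point is (525,111). Next I descend and pinch.

```bash
python3 -m creep '[{"dx":-0.01,"dy":0.045,"dz":0.03,"twist":0,"hand":45},{"dx":-0.01,"dy":0.045,"dz":0.12,"twist":0,"hand":45},{"dx":-0.01,"dy":0.045,"dz":0.24,"twist":0,"hand":45},{"dx":-0.01,"dy":0.045,"dz":0.36,"twist":0,"hand":45},{"dx":-0.01,"dy":0.045,"dz":0.46,"twist":0,"hand":45},{"dx":-0.01,"dy":0.045,"dz":0.52,"twist":0,"hand":45},{"dx":-0.01,"dy":0.045,"dz":0.54,"twist":0,"hand":45},{"dx":-0.01,"dy":0.045,"dz":0.54,"twist":0,"hand":45}]'
python3 -c "
from h import *
to(525,111,45,193.5)"
```

```text
time_s: 4.95
eef_pos: [524.2, 111.9, 44.2]
tcp_rot: [0.0, -0.119, 0.993, -0.0]
ft_force: [-0.3, -0.2, -0.3]
grip_width: 45.1
grasp_force: 0.0
t 4.95 at [524.2 111.9  44.2] yaw -166.28 q6 -0.18 tiltz [ 0.001 -0.    -1.   ] w 45.1 F [-0.3 -0.2 -0.3] g 0.0
d [-0.0022 -0.0041 -0.0034] twist 0.0018
```

```bash
python3 -m creep '[{"dx":0,"dy":0,"dz":0,"twist":0,"hand":20},{"dx":0,"dy":0,"dz":0,"twist":0,"hand":10},{"dx":0,"dy":0,"dz":0,"twist":0,"hand":0},{"dx":0,"dy":0,"dz":0,"twist":0,"hand":0},{"dx":0,"dy":0,"dz":0,"twist":0,"hand":0},{"dx":0,"dy":0,"dz":0,"twist":0,"hand":0},{"dx":0,"dy":0,"dz":0,"twist":0,"hand":0},{"dx":0,"dy":0,"dz":0,"twist":0,"hand":0}]'
python3 -c "
from h import *
to(525,111,45,193.5)"
```

```text
time_s: 5.95
eef_pos: [524.6, 111.6, 44.6]
tcp_rot: [0.001, -0.119, 0.993, -0.0]
ft_force: [0.1, -1.7, 5.2]
grip_width: 10.0
grasp_force: 58.4
t 5.95 at [524.6 111.6  44.6] yaw -166.3 q6 -0.18 tiltz [ 0.002 -0.    -1.   ] w 10.0 F [ 0.1 -1.7  5.2] g 58.4
d [-0.0011 -0.0027 -0.0015] twist 0.0017
```

```bash
python3 -m creep '[{"dx":0,"dy":0,"dz":-0.02,"twist":0,"hand":0},{"dx":0,"dy":0,"dz":-0.05,"twist":0,"hand":0},{"dx":0,"dy":0,"dz":-0.09,"twist":0,"hand":0},{"dx":0,"dy":0,"dz":-0.14,"twist":0,"hand":0},{"dx":0,"dy":0,"dz":-0.2,"twist":0,"hand":0},{"dx":0,"dy":0,"dz":-0.26,"twist":0,"hand":0},{"dx":0,"dy":0,"dz":-0.32,"twist":0,"hand":0},{"dx":0,"dy":0,"dz":-0.36,"twist":0,"hand":0},{"dx":0,"dy":0,"dz":-0.38,"twist":0,"hand":0},{"dx":0,"dy":0,"dz":-0.38,"twist":0,"hand":0}]'
python3 - <<'E'
from h import *
W=cam('wrist')['W']
p=bot.read_state()['eef_pos']
L=W[(np.abs(W[...,2]-(p[2]+60))<12)&(np.hypot(W[...,0]-p[0],W[...,1]-p[1])<110)]
(c,r)=cv2.minEnclosingCircle(L[:,:2].astype(np.float32))
A=np.linalg.lstsq(np.c_[L[:,:2]-c,np.ones(len(L))],L[:,2],rcond=None)[0];print('lid',c,r,'slopes+z',A)
d=np.array(c)-p[:2];print('jar yaw',np.degrees(np.arctan2(d[1],d[0])),np.hypot(*d))
to(484.4,-227,145,208.4)
E
```

```text
time_s: 7.2
eef_pos: [523.9, 111.8, 138.9]
tcp_rot: [0.0, -0.119, 0.993, -0.0]
ft_force: [-0.6, -0.5, -4.7]
grip_width: 9.8
grasp_force: 58.1
lid (513.1083984375, 109.2740478515625) 52.457359313964844 slopes+z [-7.31019803e-02 -1.82834847e-02  1.99939201e+02]
jar yaw -166.3978535936992 10.81433205907487
t 7.25 at [523.6 111.8 138.5] yaw -166.27 q6 -0.18 tiltz [-0. -0. -1.] w 10.0 F [ 1.5 -0.7 -5.8] g 58.1
d [ 0.474  -1.2793 -0.0257] twist -0.1223
```

```bash
python3 -m creep '[{"dx":0.02,"dy":-0.05,"dz":-0.01,"twist":0,"hand":0},{"dx":0.05,"dy":-0.14,"dz":-0.02,"twist":0,"hand":0},{"dx":0.1,"dy":-0.26,"dz":-0.03,"twist":0,"hand":0},{"dx":0.15,"dy":-0.4,"dz":-0.04,"twist":0,"hand":0},{"dx":0.2,"dy":-0.54,"dz":-0.04,"twist":0,"hand":0},{"dx":0.25,"dy":-0.68,"dz":-0.04,"twist":0,"hand":0},{"dx":0.3,"dy":-0.8,"dz":-0.04,"twist":0,"hand":0},{"dx":0.33,"dy":-0.89,"dz":-0.04,"twist":0,"hand":0},{"dx":0.35,"dy":-0.94,"dz":-0.04,"twist":0,"hand":0},{"dx":0.35,"dy":-0.94,"dz":-0.04,"twist":0,"hand":0}]'
python3 - <<'E'
from h import *
to(484.4,-227,145,208.4)
E
```

```text
time_s: 8.5
eef_pos: [494.1, -138.0, 148.6]
tcp_rot: [-0.0, -0.119, 0.993, 0.0]
ft_force: [-0.1, -0.3, -5.5]
grip_width: 10.1
grasp_force: 58.4
t 8.5 at [ 494.1 -138.   148.6] yaw -166.37 q6 -0.67 tiltz [-0.  0. -1.] w 10.1 F [-0.1 -0.3 -5.5] g 58.4
d [ 0.1217 -0.3367  0.0143] twist -0.1231
```

```bash
python3 -m creep '[{"dx":0.01,"dy":-0.03,"dz":0,"twist":-0.01,"hand":0},{"dx":0.03,"dy":-0.08,"dz":0,"twist":-0.03,"hand":0},{"dx":0.05,"dy":-0.15,"dz":0,"twist":-0.06,"hand":0},{"dx":0.08,"dy":-0.22,"dz":0,"twist":-0.09,"hand":0},{"dx":0.1,"dy":-0.28,"dz":0,"twist":-0.11,"hand":0},{"dx":0.115,"dy":-0.32,"dz":0,"twist":-0.123,"hand":0},{"dx":0.122,"dy":-0.337,"dz":0,"twist":-0.123,"hand":0},{"dx":0.122,"dy":-0.337,"dz":0,"twist":-0.123,"hand":0},{"dx":0.122,"dy":-0.337,"dz":0,"twist":-0.123,"hand":0}]'
cat > m.py <<'E'
from h import *
def lid(n,exp,z,r=34):
    W=cam(n)['W']
    L=W[(np.abs(W[...,2]-z)<7)&(np.hypot(W[...,0]-exp[0],W[...,1]-exp[1])<r)]
    if len(L)<20: print(n,len(L));return
    c,r=cv2.minEnclosingCircle(L[:,:2].astype(np.float32))
    A=np.linalg.lstsq(np.c_[L[:,:2]-c,np.ones(len(L))],L[:,2],rcond=None)[0];print(n,len(L),'lid',np.round(c,1),round(r,1),'slope,z',A.round(3), 'bbox',np.percentile(L[:,:2],[0,100],axis=0).round(1).tolist());return np.array(c)
E
python3 - <<'E'
from m import *
s=bot.read_state();p=s['eef_pos']
e=p[:2]+63.5*np.array([np.cos(np.radians(28.4)),np.sin(np.radians(28.4))]);print('expect',e)
for n in('wrist','side','scene'):
    c=lid(n,e,p[2]+60)
    if c is not None: d=c-p[:2];print(np.degrees(np.arctan2(d[1],d[0])).round(1),np.hypot(*d).round(1))
to(484.4,-227,56,208.4)
W=cam('side','s2.png')
E
```

```text
time_s: 9.62
eef_pos: [484.9, -225.7, 148.8]
tcp_rot: [-0.0, -0.246, 0.969, 0.0]
ft_force: [-0.3, 0.4, -4.8]
grip_width: 9.8
grasp_force: 58.4
expect [ 540.78612866 -195.4947611 ]
wrist 0
side 312 lid [ 541.6 -196.9] 32.4 slope,z [-9.00000e-03  3.90000e-02  2.07534e+02] bbox [[515.7, -229.4], [572.1, -166.6]]
26.9 63.6
scene 243 lid [ 540.3 -194.5] 32.1 slope,z [ 1.40000e-02 -4.90000e-02  2.08383e+02] bbox [[509.5, -224.4], [572.4, -164.7]]
29.4 63.6
t 9.775 at [ 485.  -225.9  148.8] yaw -151.48 q6 -1.08 tiltz [ 0. -0. -1.] w 9.9 F [ 0.9  0.  -6. ] g 58.4
d [ 0.0042 -0.0029  0.3713] twist 0.001
```

View pics/s2.png

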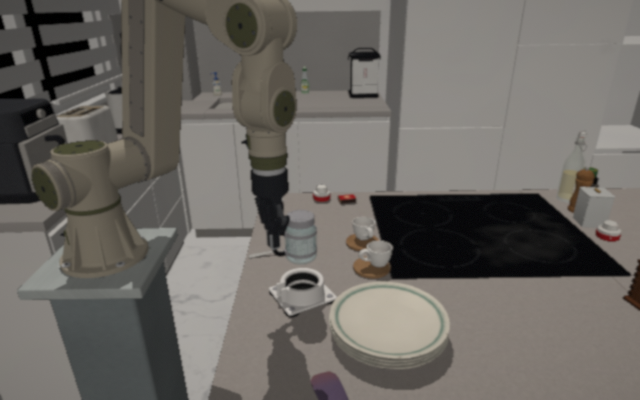

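The jar hangs level at (300,240) above and behind the brace at (303,290). As a cross-check, I fit the brace rim from both fixed cameras.

```bash
python3 - <<'E'
from h import *
from scipy.optimize import least_squares
for n in('scene','side'):
    W=np.load(n+'.npy').reshape(-1,3);c=np.array([540.5,-197])
    R=W[(W[:,2]>42)&(W[:,2]<50)&(np.hypot(*(W[:,:2]-c).T)<64)][:,:2]
    g=lambda p:(lambda r:np.maximum(38.5-r,0)+np.maximum(r-50,0))(np.hypot(*(R-p).T))
    print(n,len(R),least_squares(g,c,loss='soft_l1').x)
    L=W[(np.abs(W[:,2]-104)<7)&(np.hypot(W[:,0]-586.6,W[:,1]-124.8)<40)];print(cv2.minEnclosingCircle(L[:,:2].astype(np.float32)))
E
```

```text
scene 250 [ 537.99545827 -196.85862715]
((584.4398193359375, 124.43582153320312), 31.957252502441406)
side 383 [ 540.47059406 -199.43901356]
((587.8165893554688, 122.72211456298828), 31.368152618408203)
```

```bash
python3 -m creep '[{"dx":0.008,"dy":-0.005,"dz":0.02,"twist":0,"hand":0},{"dx":0.008,"dy":-0.005,"dz":0.07,"twist":0,"hand":0},{"dx":0.008,"dy":-0.005,"dz":0.12,"twist":0,"hand":0},{"dx":0.008,"dy":-0.005,"dz":0.16,"twist":0,"hand":0},{"dx":0.008,"dy":-0.005,"dz":0.19,"twist":0,"hand":0},{"dx":0.008,"dy":-0.005,"dz":0.22,"twist":0,"hand":0},{"dx":0.008,"dy":-0.005,"dz":0.25,"twist":0,"hand":0},{"dx":0.008,"dy":-0.005,"dz":0.27,"twist":0,"hand":0},{"dx":0.008,"dy":-0.005,"dz":0.28,"twist":0,"hand":0},{"dx":0.008,"dy":-0.005,"dz":0.28,"twist":0,"hand":0}]'
python3 - <<'E'
from m import *
to(483.7,-227.9,56,208.4)
print(bot.read_state()['wrist_torque'])
E
```

```text
time_s: 11.08
eef_pos: [483.8, -228.3, 78.7]
tcp_rot: [-0.0, -0.246, 0.969, 0.0]
ft_force: [-0.4, -1.2, -5.0]
grip_width: 9.8
grasp_force: 58.4
t 11.075 at [ 483.8 -228.3   78.7] yaw -151.51 q6 -1.09 tiltz [-0.  0. -1.] w 9.8 F [-0.4 -1.2 -5. ] g 58.4
d [-0.0006  0.0016  0.0909] twist 0.0007
[-0.08209418  0.25745776  0.02207572]
```

No contact force so far, so I keep going down.

```bash
python3 -m creep '[{"dx":0,"dy":0.001,"dz":0.02,"twist":0,"hand":0},{"dx":0,"dy":0.001,"dz":0.035,"twist":0,"hand":0},{"dx":0,"dy":0.001,"dz":0.05,"twist":0,"hand":0},{"dx":0,"dy":0.001,"dz":0.065,"twist":0,"hand":0},{"dx":0,"dy":0.001,"dz":0.08,"twist":0,"hand":0},{"dx":0,"dy":0.001,"dz":0.086,"twist":0,"hand":0},{"dx":0,"dy":0.001,"dz":0.086,"twist":0,"hand":0}]'
python3 - <<'E'
from m import *
to(483.7,-227.9,56,208.4)
print(bot.read_state()['wrist_torque'])
for n in('scene','side'): lid(n,(540,-197),116)
E
```

```text
time_s: 11.95
eef_pos: [483.6, -228.1, 57.2]
tcp_rot: [-0.0, -0.246, 0.969, 0.0]
ft_force: [0.3, -0.6, -5.4]
grip_width: 9.8
grasp_force: 58.4
t 11.95 at [ 483.6 -228.1   57.2] yaw -151.51 q6 -1.09 tiltz [-0.  0. -1.] w 9.8 F [ 0.3 -0.6 -5.4] g 58.4
d [-0.0008  0.0005  0.0047] twist 0.0007
[-0.13460801  0.23880786 -0.02286189]
scene 249 lid [ 538.5 -198.1] 32.9 slope,z [ 2.9000e-02 -4.5000e-02  1.1664e+02] bbox [[506.4, -230.4], [569.5, -166.8]]
side 346 lid [ 541.2 -199.4] 31.4 slope,z [-1.90000e-02  4.00000e-02  1.16043e+02] bbox [[512.4, -229.3], [570.5, -171.3]]
```

```bash
python3 -m creep '[{"dx":0,"dy":0,"dz":0.004,"twist":0,"hand":0},{"dx":0,"dy":0,"dz":0.007,"twist":0,"hand":0},{"dx":0,"dy":0,"dz":0.007,"twist":0,"hand":0},{"dx":0,"dy":0,"dz":0.006,"twist":0,"hand":20},{"dx":0,"dy":0,"dz":0.006,"twist":0,"hand":35},{"dx":0,"dy":0,"dz":0.006,"twist":0,"hand":40},{"dx":0,"dy":0,"dz":0.006,"twist":0,"hand":40},{"dx":0,"dy":0,"dz":0.006,"twist":0,"hand":40}]'
python3 -m creep '[{"dx":0,"dy":0,"dz":-0.03,"twist":0,"hand":40},{"dx":0,"dy":0,"dz":-0.1,"twist":0,"hand":40},{"dx":0,"dy":0,"dz":-0.2,"twist":0,"hand":45},{"dx":0,"dy":0,"dz":-0.32,"twist":0,"hand":60},{"dx":0,"dy":0,"dz":-0.44,"twist":0,"hand":85},{"dx":0,"dy":0,"dz":-0.52,"twist":0,"hand":85},{"dx":0,"dy":0,"dz":-0.56,"twist":0,"hand":85},{"dx":0,"dy":0,"dz":-0.56,"twist":0,"hand":85},{"dx":0,"dy":0,"dz":-0.56,"twist":0,"hand":85}]'
python3 - <<'E'
from m import *
for n in('scene','side','wrist'): lid(n,(540,-197),115.5,40)
cam('wrist','w3.png')
to(540,-197,160,150)
E
```

```text
time_s: 13.05
eef_pos: [483.7, -228.1, 55.8]
tcp_rot: [0.0, -0.246, 0.969, -0.0]
ft_force: [0.9, 0.6, -0.4]
grip_width: 40.1
grasp_force: 0.0
time_s: 14.18
eef_pos: [483.2, -227.8, 194.9]
tcp_rot: [-0.001, -0.246, 0.969, 0.001]
ft_force: [-0.0, -0.8, 0.1]
grip_width: 84.9
grasp_force: 0.0
scene 244 lid [ 538.9 -198.1] 32.8 slope,z [ 1.60000e-02 -3.60000e-02  1.15886e+02] bbox [[506.2, -228.7], [571.4, -165.4]]
side 367 lid [ 541.3 -200.4] 31.7 slope,z [-6.00000e-03  4.80000e-02  1.15007e+02] bbox [[512.2, -231.6], [570.5, -169.9]]
wrist 3871 lid [ 540.4 -199.4] 31.2 slope,z [1.90000e-02 1.20000e-02 1.15467e+02] bbox [[509.2, -230.0], [570.8, -168.6]]
t 14.375 at [ 483.3 -227.9  195. ] yaw -151.52 q6 -1.09 tiltz [-0.001  0.001 -1.   ] w 84.8 F [ 0.8  0.7 -0.4] g 0.0
d [-2.585e-01  1.000e-04  1.397e-01] twist 0.4874
```

View pics/w3.png

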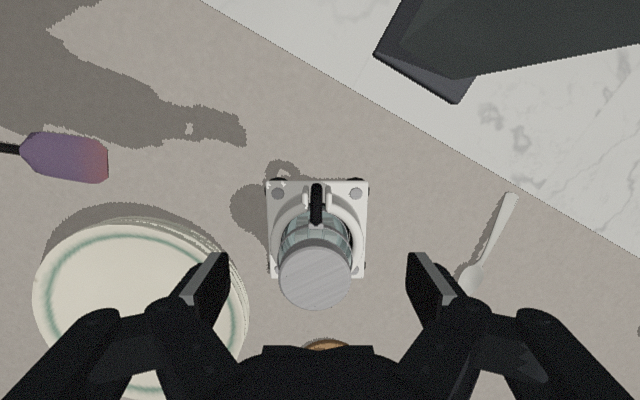

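The jar is fully seated: lid top z is 115.5 and the handle is in the notch at (316,205). The lid centre is about (540.3,-198.9), so next I move over it and descend.

```bash
python3 -m creep '[{"dx":-0.04,"dy":-0.002,"dz":0,"twist":0,"hand":85},{"dx":-0.12,"dy":-0.005,"dz":0,"twist":0,"hand":85},{"dx":-0.2,"dy":-0.007,"dz":0.02,"twist":0,"hand":85},{"dx":-0.25,"dy":-0.007,"dz":0.08,"twist":0,"hand":85},{"dx":-0.256,"dy":-0.007,"dz":0.16,"twist":0,"hand":85},{"dx":-0.256,"dy":-0.007,"dz":0.25,"twist":0,"hand":85},{"dx":-0.256,"dy":-0.007,"dz":0.33,"twist":0,"hand":85},{"dx":-0.256,"dy":-0.007,"dz":0.38,"twist":0,"hand":85},{"dx":-0.256,"dy":-0.007,"dz":0.4,"twist":0,"hand":85},{"dx":-0.256,"dy":-0.007,"dz":0.4,"twist":0,"hand":85}]'
python3 - <<'E'
from m import *
to(540.3,-198.9,93,208.5)
for n in('scene','side'): lid(n,(540,-198),115.5)
cam('side','s3.png')
W=cam('wrist')['W'];L=W[np.hypot(W[...,0]-540,W[...,1]+198)<60];L=L[(L[:,2]>85)&(L[:,2]<150)]
d=(L[:,:2]-[540.3,-198.9])@np.array([-.477,.879]);m=np.abs(d)>36;print(m.sum(),L[m,2].min() if m.any() else '')
E
```

```text
time_s: 15.62
eef_pos: [540.8, -199.1, 95.7]
tcp_rot: [-0.0, -0.246, 0.969, 0.0]
ft_force: [0.1, 0.1, -0.0]
grip_width: 85.0
grasp_force: 0.0
t 15.625 at [ 540.8 -199.1   95.7] yaw -151.51 q6 -0.99 tiltz [-0. -0. -1.] w 85.0 F [ 0.1  0.1 -0. ] g 0.0
d [0.0015 0.0015 0.0107] twist -0.0001
scene 132 lid [ 538.  -198.3] 31.9 slope,z [ 2.20000e-02 -3.90000e-02  1.15431e+02] bbox [[508.6, -229.7], [567.8, -168.3]]
side 255 lid [ 540.1 -200.4] 31.4 slope,z [1.00000e-03 4.50000e-02 1.15042e+02] bbox [[512.4, -231.8], [551.1, -169.7]]
5427 108.41232621485861
```

```bash
python3 -m creep '[{"dx":0.001,"dy":0.001,"dz":0.006,"twist":0,"hand":85},{"dx":0.001,"dy":0.001,"dz":0.01,"twist":0,"hand":75},{"dx":0.001,"dy":0.001,"dz":0.01,"twist":0,"hand":68},{"dx":0.001,"dy":0.001,"dz":0.01,"twist":0,"hand":60},{"dx":0.001,"dy":0.001,"dz":0.01,"twist":0,"hand":50},{"dx":0.001,"dy":0.001,"dz":0.01,"twist":0,"hand":40},{"dx":0.001,"dy":0.001,"dz":0.01,"twist":0,"hand":40},{"dx":0.001,"dy":0.001,"dz":0.01,"twist":0,"hand":40},{"dx":0.001,"dy":0.001,"dz":0.01,"twist":0,"hand":40}]'
python3 - <<'E'
from m import *
to(540.3,-198.9,93,208.5);print(bot.read_state()['wrist_torque'])
for n in('scene','side'): lid(n,(540,-198),115.5)
W=cam('wrist')['W'];L=W[np.hypot(W[...,0]-540,W[...,1]+198)<60];L=L[(L[:,2]>85)&(L[:,2]<150)]
d=(L[:,:2]-[540.3,-198.9])@np.array([-.477,.879]);m=np.abs(d)>32.5;print(m.sum(),np.sort(L[m,2])[:20:4])
E
```

```text
time_s: 16.95
eef_pos: [540.7, -199.5, 93.8]
tcp_rot: [0.0, -0.246, 0.969, -0.001]
ft_force: [-1.1, -2.1, 4.9]
grip_width: 60.0
grasp_force: 64.0
t 16.95 at [ 540.7 -199.5   93.8] yaw -151.52 q6 -0.99 tiltz [ 0.001 -0.001 -1.   ] w 60.0 F [-1.1 -2.1  4.9] g 64.0
d [0.0004 0.0029 0.0032] twist -0.0002
[-0.25796902  0.19944241  0.01753319]
scene 130 lid [ 537.3 -199.3] 33.1 slope,z [ 2.50000e-02 -2.00000e-02  1.15577e+02] bbox [[508.7, -231.4], [570.3, -166.3]]
side 250 lid [ 539.1 -198.4] 33.5 slope,z [-6.00000e-03  7.10000e-02  1.15241e+02] bbox [[512.4, -231.7], [570.5, -165.6]]
3845 [ 85.05863352  85.29622889 102.65855751 103.03597834 103.40083061]
```

The grip is firm. Now I turn 73° counter-clockwise with a small rise.

```bash
python3 -m creep '[{"dx":0,"dy":0,"dz":0,"twist":-0.02,"hand":40},{"dx":0,"dy":0,"dz":-0.001,"twist":-0.05,"hand":40},{"dx":0,"dy":0,"dz":-0.002,"twist":-0.08,"hand":40},{"dx":0,"dy":0,"dz":-0.003,"twist":-0.12,"hand":40},{"dx":0,"dy":0,"dz":-0.004,"twist":-0.16,"hand":40},{"dx":0,"dy":0,"dz":-0.005,"twist":-0.2,"hand":40},{"dx":0,"dy":0,"dz":-0.006,"twist":-0.24,"hand":40},{"dx":0,"dy":0,"dz":-0.007,"twist":-0.28,"hand":40},{"dx":0,"dy":0,"dz":-0.008,"twist":-0.3,"hand":40},{"dx":0,"dy":0,"dz":-0.008,"twist":-0.3,"hand":40}]'
python3 - <<'E'
from m import *
to(540.3,-198.9,95,281.5);print(bot.read_state()['wrist_torque'])
E
```

```text
time_s: 18.35
eef_pos: [540.6, -198.3, 95.7]
tcp_rot: [0.001, -0.534, 0.846, 0.0]
ft_force: [0.7, 1.3, 5.2]
grip_width: 60.4
grasp_force: 64.1
t 18.35 at [ 540.6 -198.3   95.7] yaw -115.46 q6 -1.62 tiltz [ 0.001  0.001 -1.   ] w 60.4 F [0.7 1.3 5.2] g 64.1
d [0.0028 0.0002 0.0027] twist -0.308
[ 0.29563434  0.15700976 -0.03633688]
```

```bash
python3 -m creep '[{"dx":0,"dy":0,"dz":0,"twist":-0.03,"hand":40},{"dx":0,"dy":0,"dz":-0.001,"twist":-0.07,"hand":40},{"dx":0,"dy":0,"dz":-0.001,"twist":-0.11,"hand":40},{"dx":0,"dy":0,"dz":-0.001,"twist":-0.15,"hand":40},{"dx":0,"dy":0,"dz":-0.001,"twist":-0.19,"hand":40},{"dx":0,"dy":0,"dz":-0.001,"twist":-0.23,"hand":40},{"dx":0,"dy":0,"dz":-0.001,"twist":-0.27,"hand":40},{"dx":0,"dy":0,"dz":-0.001,"twist":-0.3,"hand":40},{"dx":0,"dy":0,"dz":-0.001,"twist":-0.308,"hand":40},{"dx":0,"dy":0,"dz":-0.001,"twist":-0.308,"hand":40}]'
python3 - <<'E'
from m import *
to(540.3,-198.9,95,281.5);print(bot.read_state()['wrist_torque'])
for n in('scene','side'): lid(n,(540,-198),118)
c=cam('side','s4.png');w=cam('wrist','w4.png')
im=np.vstack([cv2.resize(c['color'][220:330,230:400],(560,362),interpolation=2),cv2.resize(w['color'],(380,237))[:, :380] if 0 else cv2.copyMakeBorder(cv2.resize(w['color'],(380,237)),0,0,0,180,0)])
cv2.imwrite('pics/c4.png',im)
E
```

```text
time_s: 19.6
eef_pos: [540.3, -198.2, 95.7]
tcp_rot: [-0.001, 0.774, -0.633, -0.0]
ft_force: [-0.4, 0.6, 5.0]
grip_width: 60.1
grasp_force: 64.1
t 19.6 at [ 540.3 -198.2   95.7] yaw -78.53 q6 -2.26 tiltz [ 0.     0.001 -1.   ] w 60.1 F [-0.4  0.6  5. ] g 64.1
d [0.0026 0.0007 0.0028] twist -0.0002
[ 0.34271842  0.15654877 -0.04693427]
scene 238 lid [ 540.1 -197.6] 33.5 slope,z [ 3.50000e-02 -1.80000e-02  1.17752e+02] bbox [[506.7, -231.0], [572.2, -167.6]]
side 372 lid [ 540.4 -201. ] 32.6 slope,z [2.00000e-03 4.40000e-02 1.16806e+02] bbox [[511.2, -229.9], [572.8, -169.3]]
```

View pics/c4.png

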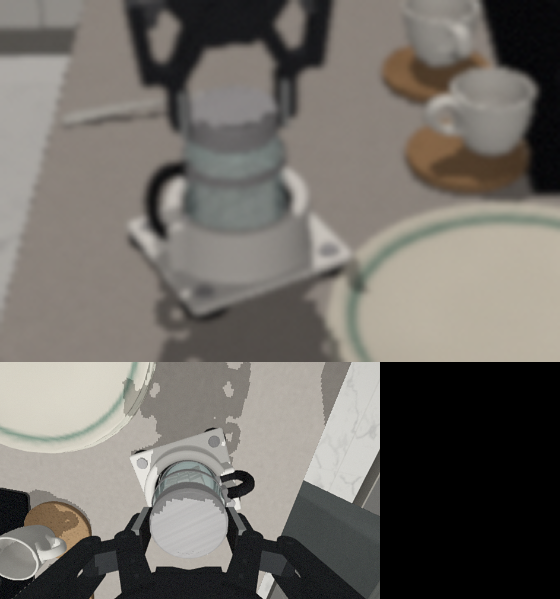

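The lid has risen about 2 mm, and the jar is still in the brace with its handle in the notch at (165,200) in the side crop. I raise the lid a little first to check it is free.

```bash
python3 -m creep '[{"dx":0,"dy":0,"dz":-0.004,"twist":0,"hand":40},{"dx":0,"dy":0,"dz":-0.01,"twist":0,"hand":40},{"dx":0,"dy":0,"dz":-0.018,"twist":0,"hand":40},{"dx":0,"dy":0,"dz":-0.026,"twist":0,"hand":40},{"dx":0,"dy":0,"dz":-0.032,"twist":0,"hand":40},{"dx":0,"dy":0,"dz":-0.032,"twist":0,"hand":40}]'
```

```text
time_s: 20.55
eef_pos: [540.3, -199.1, 103.7]
tcp_rot: [0.0, 0.774, -0.633, 0.0]
ft_force: [-1.0, 0.5, -0.6]
grip_width: 60.2
grasp_force: 64.8
```

The force is about the lid's weight only, so it is free and I raise the rest.

```bash
python3 -m creep '[{"dx":0,"dy":0,"dz":-0.008,"twist":0,"hand":40},{"dx":0,"dy":0,"dz":-0.024,"twist":0,"hand":40},{"dx":0,"dy":0,"dz":-0.042,"twist":0,"hand":40},{"dx":0,"dy":0,"dz":-0.06,"twist":0,"hand":40},{"dx":0,"dy":0,"dz":-0.078,"twist":0,"hand":40},{"dx":0,"dy":0,"dz":-0.09,"twist":0,"hand":40},{"dx":0,"dy":0,"dz":-0.096,"twist":0,"hand":40},{"dx":0,"dy":0,"dz":-0.096,"twist":0,"hand":40},{"dx":0,"dy":0,"dz":-0.096,"twist":0,"hand":40},{"dx":0,"dy":0,"dz":-0.096,"twist":0,"hand":40}]'
python3 - <<'E'
from m import *
to(540,-199,127,281.5)
for n in('scene','side'): lid(n,(540,-198),148)
c=cam('side','s5.png')
cv2.imwrite('pics/c5.png',cv2.resize(c['color'][220:330,230:400],(680,440),interpolation=2))
E
```

```text
time_s: 21.8
eef_pos: [540.3, -199.0, 127.4]
tcp_rot: [0.0, 0.774, -0.633, -0.0]
ft_force: [0.4, -0.6, -1.1]
grip_width: 60.2
grasp_force: 64.8
t 21.8 at [ 540.3 -199.   127.4] yaw -78.55 q6 -2.26 tiltz [-0.  0. -1.] w 60.2 F [ 0.4 -0.6 -1.1] g 64.8
d [-0.0003  0.0011  0.0014] twist -0.0005
scene 246 lid [ 539.7 -198.1] 33.3 slope,z [ 2.30000e-02 -4.70000e-02  1.49347e+02] bbox [[506.5, -230.2], [572.3, -165.9]]
side 387 lid [ 540.4 -198.7] 33.6 slope,z [-4.00000e-03  6.40000e-02  1.48369e+02] bbox [[510.7, -231.5], [573.4, -167.7]]
```

View pics/c5.png

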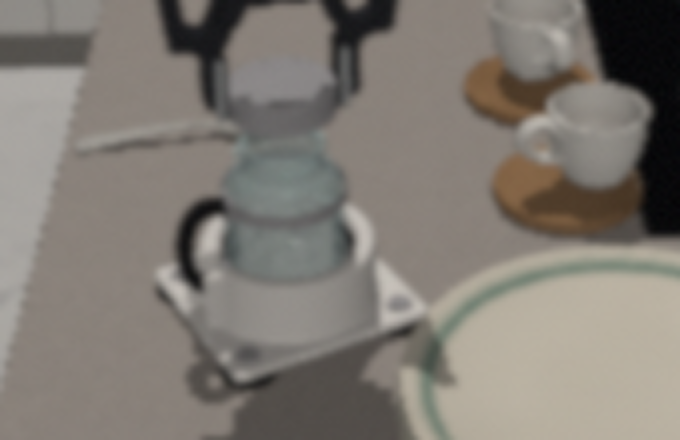

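The lid (280,95) is held level about 20 mm above the mouth (280,145), and the jar stands in the brace with its handle in the notch at (200,245). I'm handing it in.

```bash
python3 -c "
from station import bot
print(bot.sign_off())"
```

```text
the job is handed in; nothing more can be done
None
```

The job is handed in (no verdict came back): the jar stands fully down in the brace with its handle in the notch, and the gripper holds the unscrewed lid level about 20 mm above the mouth; nothing else was touched.

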